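Fit the mixing paddle on the chopper's keyed spindle

TASK

Take the mixing paddle out of the clear tray and put it upright over the spindle of the red chopper base. Feel for the key by turning the paddle gently until its keyways drop over it, then push it down fully home against the stiff seal sleeve and let go. Never force it down, and leave the little bottles and the jar as they are.

Things in the scene. Friction and masses are not known exactly. Their poses are not given: they have to be found in the camera images.
- hub: Mixing paddle of cream plastic, 0.20 to 0.33 kg, 84 mm tall, standing upright in the tray. Origin: centre of its underside; z up its axis. A tube 40 mm across and 54 mm tall, closed on top, with a bore 18.6 mm wide and 50 mm deep open below. Two thin blades reach out to 43 mm at its +y and -y, 6 to 22 mm above the underside. A half turn makes no difference to it.
- hub_grip (a point): Middle of the paddle's grip bar, on its axis, 69 mm above its underside. The bar stands on top of the tube: 44 mm long (along the paddle's x), 12 mm thick (along its y), from 54 to 84 mm above the underside.
- hub_keyways (a point): Point on the paddle's axis at its underside. Two keyways 7.6 mm wide and 27 mm deep are cut up from the underside through the tube wall at the paddle's +x and -x, so in line with the grip bar.
- base: Red motor base of the chopper, fixed, 180 mm (x) by 160 mm (y), silver band, grey push pad on its front (-x). Origin: centre of its underside, z up; its flat deck is 85 mm above that. On its centre stands a steel spindle. The motor brake holds the spindle up to 0.15 N m; beyond that it turns. Spindle, key and seal bear no more than 60 N from the paddle.
- spindle_tip (a point): Tip of the spindle, on its axis, 50 mm above the deck. The spindle is 16 mm across; its top 8 mm taper to 7 mm across.
- key_top (a point): On the spindle axis, 30 mm above the deck: height of the flat top of the cross key, a bar 26 mm from end to end, 6 mm wide, 18 mm tall, out of both sides of the spindle. It lies along the base's y give or take 1 rad; its exact direction is not measured. A paddle turned wrongly rests on it; turned right (within about 0.06 rad) it drops 12 mm by its own weight onto the seal sleeve.
- sleeve_top (a point): On the spindle axis, 18 mm above the deck: top of the grey seal sleeve as found, a ring 40 mm across around the spindle. It slides down with about 7 N of friction, does not spring back, and so lets a paddle pushed on it down another 12 mm onto the black flange. (This point does not move with it.)
- seat (a point): On the spindle axis, at the top of the fixed black flange (50 mm across), 6 mm above the deck: where the origin of the paddle is when it is fully home.
- tray: Clear plastic tray, fixed, 190 mm (x) by 320 mm (y), 24 mm high, walls and floor 4 mm thick. Origin: centre of its underside. The paddle stands in its -y half.
- bottle0: One of five small dark bottles with a pale stopper in the tray, 27 mm across and 49 mm tall; origin at the centre of its underside. Leave it standing.
- bottle1: One of five small dark bottles with a pale stopper in the tray, 27 mm across and 49 mm tall; origin at the centre of its underside. Leave it standing.
- bottle2: One of five small dark bottles with a pale stopper in the tray, 27 mm across and 49 mm tall; origin at the centre of its underside. Leave it standing.
- bottle3: One of five small dark bottles with a pale stopper in the tray, 27 mm across and 49 mm tall; origin at the centre of its underside. Leave it standing.
- bottle4: One of five small dark bottles with a pale stopper in the tray, 27 mm across and 49 mm tall; origin at the centre of its underside. Leave it standing.
- jar: Dark jar with a white lid, 72 mm across and 110 mm tall, beyond and between the tray and the base; origin at the centre of its underside. Leave it.
Things that resemble listed ones, but are neither listed nor needed, are in the scene too. Of the things that look like the hub, take the one that is farthest to the robot's left at the start.

How it is judged:
At the end, for the whole second after the job is handed in: The paddle stands on the spindle, keyed and fully home: its underside within 2.5 mm of the flange top, within 4 mm of the spindle axis, upright within 0.07 rad, at rest and let go (z of hub in the frame of seat between -0.003 and 0.0025 m and horizontal distance between hub and seat below 0.004 m and angle between hub's own z axis and vertical below 0.07 rad and linear speed of hub below 0.02 m/s); the robot touches nothing.
It fails at once if the paddle is forced against the spindle, key, sleeve or base with more than 60 N (contact force between hub and base above 60 N).
It fails at once if a bottle or the jar is moved more than 30 mm or tipped over (distance of any of bottle0, bottle1, bottle2, bottle3, bottle4, jar from where it was at the start of the episode above 0.03 m or angle between any of bottle0, bottle1, bottle2, bottle3, bottle4, jar's own z axis and vertical above 0.5 rad).
It also fails if it takes over 70 s, if anything falls off the work surface, if the arm or the gripper's body presses on something with over 40 N, if the wrist force passes 120 N, or if a joint passes its speed limit or range.

ROBOT

A 6-joint arm with a two-finger parallel gripper is mounted at the origin on the work surface. World frame = base frame: x ahead of the robot, y to its left, z up, the work surface at z = 0. Lengths are in m, angles in rad, forces in N, time in s.
With the tool pointing down it reaches from about 0.3 to 0.75 m from the base axis. Payload 8.5 kg.
Tool frame: the origin (TCP) lies on the centre line of the jaws, within the pads' length; the fingertips stand 8 mm ahead of it and the grasp point (between the pads) lies 11 mm behind it (env.tip_extent is the distance from the TCP to the fingertips, in m); z points along the fingers, y is the line along which they close (so a half turn about z gives the same grasp; the last joint's range is limited). The gripper opens to 88 mm and grips with 3 to 60 N. Pads are 18 mm wide; open, the fingers measure 123 mm over their backs; the gripper's body (75 mm by 187 mm) begins 45 mm behind the grasp point.
Start: joints at [1.068, 0.381, 1.297, -0, 1.464, -0.215], TCP at [0.156, 0.527, 0.218] pointing down, gripper open.
Joint ranges: [-3.11, 3.11], [-0.89, 2.33], [0.22, 2.48], [-1.42, 4.56], [0.17, 2.85], [-2.88, 2.88]. Speed limits (rad/s): [2.39, 2.39, 3.14, 3.14, 3.14, 3.14].

INTERFACE

Orientations are given as a unit quaternion [x, y, z, w].
In Python, from rig import env gives the robot as it stands.
- The arm moves only by the tool servo_tool, never from a script. Its argument "rows" is a list of rows, each an object with "translation": the shift along the tool's x, y, z in cm, a list of three; "delta_rot": the turn, a rotation vector about the tool's x, y, z in degrees, a list of three; "jaw": the opening, from 0 (shut) to 1 (fully open). In form: [{"translation": [x, y, z], "delta_rot": [rx, ry, rz], "jaw": jaw}, ...]. A call has 1 to 10 rows; each row shifts and turns the commanded pose from where the row before left it, along the tool's axes as they then stand; what a row does not reach is not made up. A row lasts 1/10 s, in which the tool goes at most 50 mm and 8.59 degrees, less where a joint would pass 70% of its speed; a pose out of reach is approached as far as the arm can. A call is refused whole if a number of a shift passes 5 or a number of a turn 8.59, either way. A call with a gripper value outside its range is refused whole. The fingers move at their own pace and stop on an object; the grip force is fixed at half the most. Time passes only in rows, so rows that do not move let the fingers close. It gives the time, the measured TCP pose, the force, the opening and the grip force at its end, in the units of the state.
- env.read_state(): the state, without advancing time (a new reading comes with each control period).
- env.get_image(name): name is "scene" or "side" or "wrist"; returns a dict with "color" (420x560x3 uint8, red, green, blue), "fx", "fy", "cx", "cy" (pixels), "world_from_camera" (4x4, takes a point from camera to world coordinates). Camera axes: x right, y down, z forward; pixel columns grow to the right and rows downward; lengths in m; the calibration is good to about 2 mm. A picture is of the moment at which its call begins. There is no depth.
- env.close_job(): hands the job in; it is judged then, once.
The state is a dict: "clock": time; "qpos": joint angles; "qvel": joint speeds; "joint_efforts": joint torques, N m; "position": TCP position; "orientation": TCP orientation; "wrist_force": force on the tool from outside, world axes, zero at the start; "ft_torque": the same for the moment, N m; "gripper_width": opening from 0.0 (shut) to 1.0 (fully open); "gripper_force": force on a finger pad.
Only numpy, scipy, OpenCV 4.12 (cv2) and the standard library are available. Lean on these libraries where they do the work, as an engineer would, in place of code of your own. Each camera call takes 0.05 s, during which the arm holds its last target. There are 200 camera calls.

## Working session

There is one attempt and no reset: what is moved stays moved. The work goes in short steps, Python scripts to look and compute and a tool call to move; the robot and the scene stay as the last step left them, time stands still between calls to the robot, and variables do not carry over. Pictures are saved under pics/ and viewed, at most 10 in all, crops included, and the job is handed in when it is done.

Besides the shell and the picture viewer there is one more tool, called after ">>>" as name(argument=value, ...), one argument or row to a line, values as JSON. servo_tool: Moves the arm, as the interface text tells. Its arguments: {"type":"object","properties":{"rows":{"type":"array","items":{"type":"object","properties":{"translation":{"type":"array","items":{"type":"number"}},"delta_rot":{"type":"array","items":{"type":"number"}},"jaw":{"type":"number"}}}}},"required":["rows"]}

```bash
mkdir -p pics; cat > h.py <<'E'
import numpy as np, cv2
from rig import env
def snap(n,fn=None):
    d=env.get_image(n)
    if fn: cv2.imwrite('pics/'+fn,d['color'][:,:,::-1])
    return d
def ray(d,u,v):
    T=np.array(d['world_from_camera']); r=T[:3,:3]@np.array([(u-d['cx'])/d['fx'],(v-d['cy'])/d['fy'],1]); return T[:3,3],r
def onz(d,u,v,z):
    o,r=ray(d,u,v); return (o+r*(z-o[2])/r[2])
def proj(d,p):
    T=np.array(d['world_from_camera']); c=T[:3,:3].T@(np.array(p)-T[:3,3]); return np.array([d['fx']*c[0]/c[2]+d['cx'],d['fy']*c[1]/c[2]+d['cy']])
E
python3 - <<'E'
from h import *
a=snap('scene'); b=snap('side'); w=snap('wrist')
im=np.hstack([a['color'],b['color']])
cv2.imwrite('pics/a.png',a['color'][:,:,::-1]);cv2.imwrite('pics/b.png',b['color'][:,:,::-1]);cv2.imwrite('pics/w.png',w['color'][:,:,::-1])
for d in(a,b,w): print(np.round(d['world_from_camera'],3).tolist(),d['fx'],d['cx'],d['cy'])
s=env.read_state();print(s)
E
```

```text
[[-0.615, 0.515, -0.597, 1.148], [0.788, 0.389, -0.476, 0.448], [-0.013, -0.764, -0.645, 0.722], [0.0, 0.0, 0.0, 1.0]] 469.3547547728143 281.37899375625716 211.63483846504633
[[0.847, -0.314, 0.43, 0.059], [-0.532, -0.473, 0.702, -0.835], [-0.017, -0.823, -0.568, 0.8], [0.0, 0.0, 0.0, 1.0]] 523.8288351077862 287.75998078438437 209.3371470918525
[[0.284, 0.912, 0.295, 0.079], [0.959, -0.27, -0.088, 0.55], [-0.001, 0.308, -0.951, 0.384], [0.0, 0.0, 0.0, 1.0]] 377.8616157544354 273.7994994024243 207.72235306926981
{'clock': 0.15, 'qpos': array([ 1.06768373e+00,  3.81034758e-01,  1.29797704e+00, -4.56770726e-06,
        1.46357595e+00, -2.15296629e-01]), 'qvel': array([ 0.00162963, -0.00104033, -0.0017359 ,  0.00030371, -0.00016357,
        0.00042414]), 'joint_efforts': array([ 2.98240906e-03, -4.38082802e+01, -2.24616373e+01,  7.13896682e-02,
        3.43372731e-02, -8.03685089e-05]), 'position': array([0.15602194, 0.5271905 , 0.21712007]), 'orientation': array([ 1.43411525e-01,  9.89663017e-01, -4.66588778e-04, -1.72776360e-04]), 'wrist_force': array([ 0.35674664, -0.35003744,  0.78441875]), 'ft_torque': array([-0.09502318, -0.02383722, -0.03193997]), 'gripper_force': 0.0, 'gripper_width': 1.0000347407513914}
```

View pics/a.png

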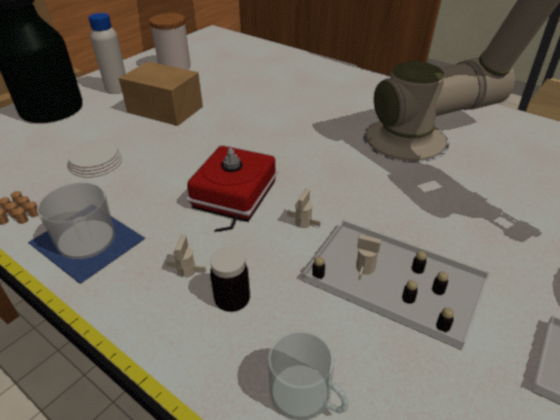

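View pics/b.png

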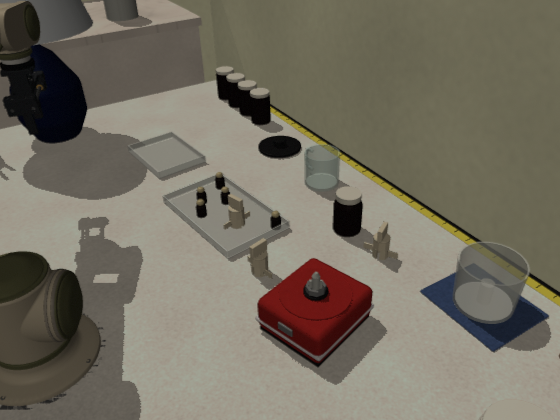

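Scene view shows three paddle look-alikes, at (368,252) in the tray, (304,210) and (184,256) on the table. The one in the tray is the farthest toward +y (in the side view: 236,210 vs 259,258 and 382,240). The red base's spindle is at (232,158) scene and (316,285) side. The jar and bottles are visible in both views. I'll confirm this in an enlarged crop and measure.

```bash
python3 - <<'E'
from h import *
a=snap('scene');b=snap('side')
for n,d,P in(('sc',a,[(368,255),(304,213),(184,258)]),('si',b,[(236,214),(259,258),(382,240)])):
    for p in P: print(n,p,onz(d,*p,0.04).round(3))
print('spindle', onz(a,232,152,.135).round(3), onz(b,316,273,.135).round(3))
A=cv2.resize(a['color'][225:295,305:405],None,fx=4,fy=4,interpolation=cv2.INTER_CUBIC)
A2=cv2.resize(a['color'][140:210,185:285],None,fx=4,fy=4,interpolation=cv2.INTER_CUBIC)
B=cv2.resize(b['color'][180:250,190:290],None,fx=4,fy=4,interpolation=cv2.INTER_CUBIC)
B2=cv2.resize(b['color'][255:325,265:365],None,fx=4,fy=4,interpolation=cv2.INTER_CUBIC)
cv2.imwrite('pics/c.png',np.vstack([np.hstack([A,B]),np.hstack([A2,B2])])[:,:,::-1])
E
```

```text
sc (368, 255) [0.518 0.168 0.04 ]
sc (304, 213) [ 0.489 -0.012  0.04 ]
sc (184, 258) [ 0.75  -0.124  0.04 ]
si (236, 214) [0.513 0.16  0.04 ]
si (259, 258) [ 0.477 -0.022  0.04 ]
si (382, 240) [ 0.751 -0.124  0.04 ]
spindle [ 0.505 -0.206  0.135] [ 0.493 -0.222  0.135]
```

View pics/c.png

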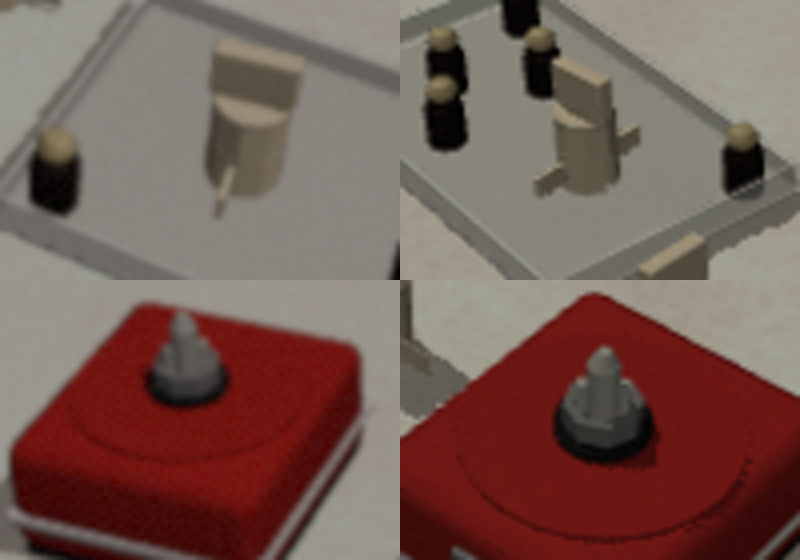

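The crop confirms it: the tray paddle stands among the bottles, with its bar and blades visible. The spindle tip is at scene (231,148) and side (316,272).

```bash
cat >> h.py <<'E'
def tri(*obs):
    A=np.zeros((3,3));q=np.zeros(3);R=[]
    for d,u,v in obs:
        o,r=ray(d,u,v);r=r/np.linalg.norm(r);M=np.eye(3)-np.outer(r,r);A+=M;q+=M@o
    return np.linalg.solve(A,q)
E
python3 - <<'E'
from h import *
a=snap('scene');b=snap('side')
print('tip',tri((a,230.8,148.2),(b,316.2,271.8)).round(4))
print('bar a',[onz(a,*p,.088).round(4) for p in((359.3,235.5),(380.5,240.5))])
print('bar b',[onz(b,*p,.088).round(4) for p in((228.3,194.5),(242.5,200.5))])
# base by colour
for n,d in(('a',a),('b',b)):
    h=cv2.cvtColor(d['color'],cv2.COLOR_RGB2HSV); m=((h[...,0]<8)|(h[...,0]>172))&(h[...,1]>150)&(h[...,2]>60)
    print(cv2.boundingRect(m.astype(np.uint8)))
# bottles: pale stoppers
for p in((319,262),(420,254),(441,275),(411,286),(446,313)): print('bottle',onz(a,*p,.049).round(3))
print('jar',onz(a,230,258,.11).round(3), 'R tool',)
from scipy.spatial.transform import Rotation as Ro
print(Ro.from_quat(env.read_state()['orientation']).as_matrix().round(3))
E
```

```text
tip [ 0.4955 -0.2192  0.135 ]
bar a [array([0.5254, 0.1468, 0.088 ]), array([0.5128, 0.1869, 0.088 ])]
bar b [array([0.508 , 0.1841, 0.088 ]), array([0.5249, 0.1402, 0.088 ])]
(188, 146, 87, 72)
(258, 259, 114, 96)
bottle [0.601 0.104 0.049]
bottle [0.461 0.252 0.049]
bottle [0.488 0.309 0.049]
bottle [0.548 0.276 0.049]
bottle [0.568 0.352 0.049]
jar [0.74  0.002 0.11 ] R tool
[[-0.959  0.284 -0.   ]
 [ 0.284  0.959 -0.   ]
 [ 0.    -0.    -1.   ]]
```

Measured: spindle tip (0.4955, -0.219, 0.135), which matches the expected height of 0.135. Bar centre is about (0.517, 0.165) with its direction about 109°. I'm moving above it now.

>>> servo_tool(
  rows=[
    {"translation": [-3.74, -2.04, 0.4], "delta_rot": [0, 0, 0], "jaw": 1},
    {"translation": [-3.74, -2.04, 0.4], "delta_rot": [0, 0, 0], "jaw": 1},
    {"translation": [-3.74, -2.04, 0.4], "delta_rot": [0, 0, 0], "jaw": 1},
    {"translation": [-3.74, -2.04, 0.4], "delta_rot": [0, 0, 0], "jaw": 1},
    {"translation": [-3.74, -2.04, 0.4], "delta_rot": [0, 0, 0], "jaw": 1},
    {"translation": [-3.74, -2.04, 0.4], "delta_rot": [0, 0, 0], "jaw": 1},
    {"translation": [-3.74, -2.04, 0.4], "delta_rot": [0, 0, 0], "jaw": 1},
    {"translation": [-3.74, -2.04, 0.4], "delta_rot": [0, 0, 0], "jaw": 1},
    {"translation": [-3.74, -2.04, 0.4], "delta_rot": [0, 0, 0], "jaw": 1},
    {"translation": [-3.74, -2.04, 0.4], "delta_rot": [0, 0, 0], "jaw": 1},
  ],
)

```text
clock: 1.35
position: [0.4579, 0.2241, 0.1775]
orientation: [0.143, 0.99, 0.0, 0.0]
wrist_force: [0.4, 0.0, 0.6]
gripper_width: 1.001
gripper_force: 0.0
```

>>> servo_tool(
  rows=[
    {"translation": [-3.74, -2.04, 0.4], "delta_rot": [0, 0, 0], "jaw": 1},
    {"translation": [-3.74, -2.04, 0.4], "delta_rot": [0, 0, 0], "jaw": 1},
    {"translation": [0, 0, 0], "delta_rot": [0, 0, 7.8], "jaw": 0.6},
    {"translation": [0, 0, 0], "delta_rot": [0, 0, 7.8], "jaw": 0.6},
    {"translation": [0, 0, 0], "delta_rot": [0, 0, 7.8], "jaw": 0.6},
    {"translation": [0, 0, 0], "delta_rot": [0, 0, 7.8], "jaw": 0.6},
    {"translation": [0, 0, 0], "delta_rot": [0, 0, 7.8], "jaw": 0.6},
    {"translation": [0, 0, 0], "delta_rot": [0, 0, 7.8], "jaw": 0.6},
    {"translation": [0, 0, 0], "delta_rot": [0, 0, 7.8], "jaw": 0.6},
    {"translation": [0, 0, 0], "delta_rot": [0, 0, 0], "jaw": 0.6},
  ],
)

```text
clock: 2.35
position: [0.517, 0.1652, 0.1695]
orientation: [0.582, 0.813, -0.0, -0.0]
wrist_force: [-0.8, -0.2, 0.4]
gripper_width: 0.597
gripper_force: 0.0
```

```bash
python3 - <<'E'
from h import *
w=snap('wrist','w1.png');s=env.read_state()
print(s['clock'],s['position'],s['qpos'][-1]);print(proj(w,[.517,.165,.088]))
from scipy.spatial.transform import Rotation as Ro
print(Ro.from_quat(s['orientation']).as_matrix().round(3))
E
```

```text
2.4 [0.51695621 0.16523348 0.16953021] -0.24182443355467978
[274.2491246  207.18424774]
[[-0.327  0.945 -0.   ]
 [ 0.945  0.327 -0.   ]
 [-0.    -0.    -1.   ]]
```

View pics/w1.png

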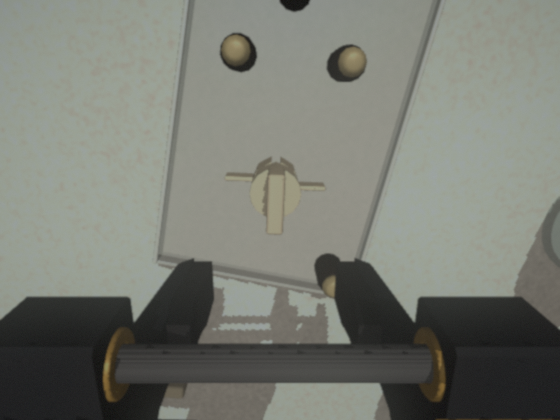

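The wrist view shows the paddle between the jaw directions: bar top spans roughly (276,174) to (274,234), blade ends at (226,177) and (325,187).

```bash
python3 - <<'E'
from h import *
w=snap('wrist')
P=[onz(w,u,v,.088)[:2] for u,v in((268,175),(284,175),(283,234),(267,234))]
print(np.round(P,4),'centre',np.mean(P,0).round(4))
B=[onz(w,u,v,.026)[:2] for u,v in((226,177),(325,187))]
d=B[1]-B[0];print('blades',np.round(B,4),np.mean(B,0).round(4),np.degrees(np.arctan2(d[1],d[0])),np.linalg.norm(d))
for a,b in((0,3),(1,2)):
  e=P[a]-P[b];print('bar ang',np.degrees(np.arctan2(e[1],e[0])),np.linalg.norm(e))
c=w['color'][165:245,215:335];cv2.imwrite('pics/w1c.png',cv2.resize(c,None,fx=6,fy=6,interpolation=cv2.INTER_CUBIC)[:,:,::-1])
E
```

```text
[[0.5056 0.1851]
 [0.5157 0.1886]
 [0.5294 0.1482]
 [0.5187 0.1445]] centre [0.5173 0.1666]
blades [[0.4765 0.158 ]
 [0.5584 0.1772]] [0.5174 0.1676] 13.145583564435407 0.08411040615827702
bar ang 107.84397081128206 0.042668474969154706
bar ang 108.59247611678008 0.042658554026623094
```

View pics/w1c.png

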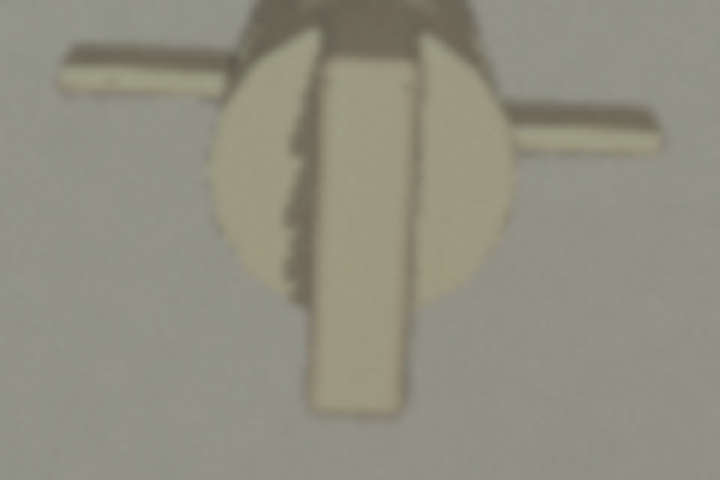

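Bar centre (0.517, 0.167), length 43 mm and angle 108°, all consistent. I'm descending and grasping just above the tube top.

>>> servo_tool(
  rows=[
    {"translation": [0.15, 0, 2.5], "delta_rot": [0, 0, 1], "jaw": 0.6},
    {"translation": [0, 0, 2.5], "delta_rot": [0, 0, 0], "jaw": 0.6},
    {"translation": [0, 0, 2.5], "delta_rot": [0, 0, 0], "jaw": 0.6},
    {"translation": [0, 0, 1.5], "delta_rot": [0, 0, 0], "jaw": 0.6},
    {"translation": [0, 0, 1.0], "delta_rot": [0, 0, 0], "jaw": 0.6},
    {"translation": [0, 0, 0], "delta_rot": [0, 0, 0], "jaw": 0},
    {"translation": [0, 0, 0], "delta_rot": [0, 0, 0], "jaw": 0},
    {"translation": [0, 0, 0], "delta_rot": [0, 0, 0], "jaw": 0},
    {"translation": [0, 0, 0], "delta_rot": [0, 0, 0], "jaw": 0},
    {"translation": [0, 0, 0], "delta_rot": [0, 0, 0], "jaw": 0},
  ],
)

```text
clock: 3.45
position: [0.5167, 0.1667, 0.07]
orientation: [0.588, 0.809, 0.0, 0.0]
wrist_force: [0.5, 0.2, -1.8]
gripper_width: 0.173
gripper_force: 0.0
```

>>> servo_tool(
  rows=[
    {"translation": [0, 0, 0], "delta_rot": [0, 0, 0], "jaw": 0},
    {"translation": [0, 0, 0], "delta_rot": [0, 0, 0], "jaw": 0},
    {"translation": [0, 0, 0], "delta_rot": [0, 0, 0], "jaw": 0},
  ],
)

```text
clock: 3.75
position: [0.5165, 0.1667, 0.0696]
orientation: [0.588, 0.809, 0.0, 0.0]
wrist_force: [-0.0, -0.2, -0.6]
gripper_width: 0.006
gripper_force: 0.0
```

The jaws shut fully, so the grasp missed. Looking again.

```bash
python3 - <<'E'
from h import *
print(env.tip_extent)
a=snap('scene');b=snap('side');w=snap('wrist')
f=lambda d,x,y,k: cv2.resize(d['color'][y:y+100,x:x+130],(390,300),interpolation=cv2.INTER_CUBIC)
W=cv2.resize(w['color'],(390,300))
cv2.imwrite('pics/m.png',np.vstack([np.hstack([f(a,305,195,3),f(b,175,150,3)]),np.hstack([W,W])])[:,:,::-1])
E
```

```text
0.008
```

View pics/m.png

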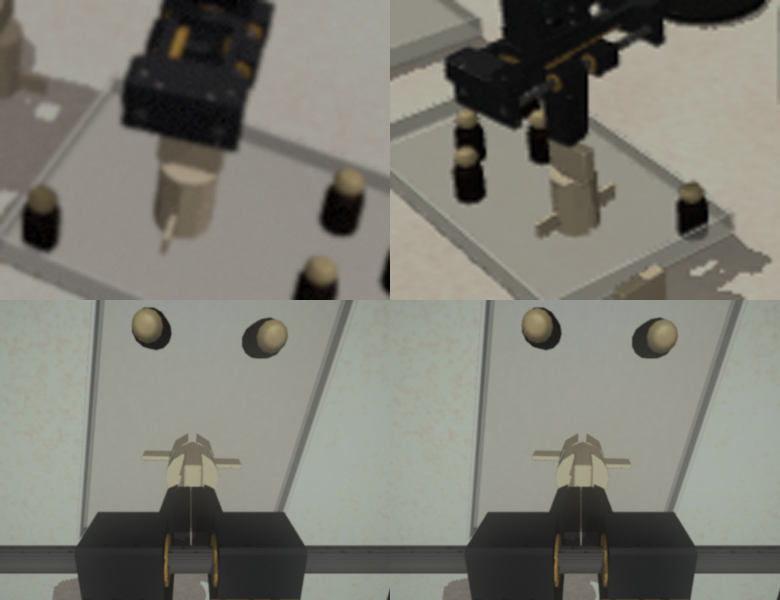

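```bash
python3 - <<'E'
from h import *
a=snap('scene');b=snap('side');w=snap('wrist');s=env.read_state()
p=s['position'];print(p,s['gripper_width'],s['wrist_force'],s['ft_torque'])
for n,d in(('a',a),('b',b),('w',w)):
  print(n,'tip',proj(d,p-[0,0,.008]).round(1),'bartop',proj(d,[.517,.167,.088]).round(1))
A=cv2.resize(b['color'][165:235,200:270],(560,560),interpolation=cv2.INTER_CUBIC)[:, :400]
B=cv2.resize(w['color'][180:300,215:335],(560,560),interpolation=cv2.INTER_CUBIC)[:,80:480]
cv2.imwrite('pics/m2.png',np.hstack([A,B])[:,:,::-1])
E
```

```text
[0.5164687  0.16666595 0.06954502] 0.0009366980667506793 [-0.07184435 -0.14648265  0.27589001] [-0.05272896  0.04142852 -0.02134807]
a tip [369.  246.9] bartop [370.4 237.4]
b tip [235.3 205.4] bartop [234.6 196.5]
w tip [274.4 251.4] bartop [275.8 276.3]
```

View pics/m2.png

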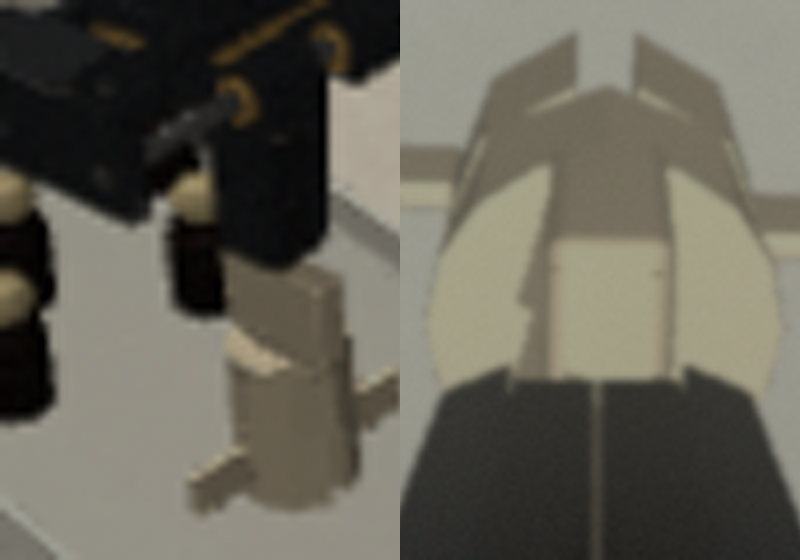

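The paddle has not moved. The side view shows the fingertips at (234,198), right at the bar's top edge (196), while the pose read-out predicts (235,205). So the real fingertips are about 2 cm higher than stated. I'm opening, going 2 cm lower with force watched, and regrasping.

>>> servo_tool(
  rows=[
    {"translation": [0, 0.1, -0.5], "delta_rot": [0, 0, 0], "jaw": 0.6},
    {"translation": [0, 0, 0], "delta_rot": [0, 0, 0], "jaw": 0.6},
    {"translation": [0, 0, 0], "delta_rot": [0, 0, 0], "jaw": 0.6},
    {"translation": [0, 0, 0], "delta_rot": [0, 0, 0], "jaw": 0.6},
    {"translation": [0, 0, 0.5], "delta_rot": [0, 0, 0], "jaw": 0.6},
    {"translation": [0, 0, 0.5], "delta_rot": [0, 0, 0], "jaw": 0.6},
    {"translation": [0, 0, 0.5], "delta_rot": [0, 0, 0], "jaw": 0.6},
    {"translation": [0, 0, 0], "delta_rot": [0, 0, 0], "jaw": 0.6},
  ],
)

```text
clock: 4.85
position: [0.517, 0.1669, 0.0586]
orientation: [0.588, 0.809, -0.001, -0.001]
wrist_force: [-0.3, 0.8, 0.0]
gripper_width: 0.604
gripper_force: 0.0
```

>>> servo_tool(
  rows=[
    {"translation": [0, 0, 0.5], "delta_rot": [0, 0, 0], "jaw": 0.6},
    {"translation": [0, 0, 0.4], "delta_rot": [0, 0, 0], "jaw": 0.6},
    {"translation": [0, 0, 0], "delta_rot": [0, 0, 0], "jaw": 0},
    {"translation": [0, 0, 0], "delta_rot": [0, 0, 0], "jaw": 0},
    {"translation": [0, 0, 0], "delta_rot": [0, 0, 0], "jaw": 0},
    {"translation": [0, 0, 0], "delta_rot": [0, 0, 0], "jaw": 0},
    {"translation": [0, 0, 0], "delta_rot": [0, 0, 0], "jaw": 0},
    {"translation": [0, 0, 0], "delta_rot": [0, 0, 0], "jaw": 0},
    {"translation": [0, 0, 0], "delta_rot": [0, 0, 0], "jaw": 0},
    {"translation": [0, 0, 0], "delta_rot": [0, 0, 0], "jaw": 0},
  ],
)

```text
clock: 5.85
position: [0.5175, 0.1669, 0.0507]
orientation: [0.588, 0.809, 0.0, 0.0]
wrist_force: [-1.0, 0.5, 1.7]
gripper_width: 0.131
gripper_force: 29.9
```

Gripped: width 0.131, which is about 11.5 mm, at 30 N. I'm lifting and carrying, overshooting slightly so that the wrist camera sees the spindle and key.

>>> servo_tool(
  rows=[
    {"translation": [0, 0, -0.8], "delta_rot": [0, 0, 0], "jaw": 0},
    {"translation": [0, 0, -1.9], "delta_rot": [0, 0, 0], "jaw": 0},
    {"translation": [0, 0, -1.9], "delta_rot": [0, 0, 0], "jaw": 0},
    {"translation": [0, 0, -1.9], "delta_rot": [0, 0, 0], "jaw": 0},
    {"translation": [0, 0, -1.9], "delta_rot": [0, 0, 0], "jaw": 0},
    {"translation": [0, 0, -1.9], "delta_rot": [0, 0, 0], "jaw": 0},
    {"translation": [0, 0, -1.9], "delta_rot": [0, 0, 0], "jaw": 0},
    {"translation": [0, 0, -1.9], "delta_rot": [0, 0, 0], "jaw": 0},
    {"translation": [0, 0, -1.9], "delta_rot": [0, 0, 0], "jaw": 0},
    {"translation": [0, 0, -1.4], "delta_rot": [0, 0, 0], "jaw": 0},
  ],
)

```text
clock: 6.85
position: [0.5172, 0.167, 0.226]
orientation: [0.588, 0.809, 0.0, 0.0]
wrist_force: [0.0, -0.2, -2.4]
gripper_width: 0.134
gripper_force: 29.9
```

>>> servo_tool(
  rows=[
    {"translation": [-4.4, -1.4, 0], "delta_rot": [0, 0, 0], "jaw": 0},
    {"translation": [-4.4, -1.4, 0], "delta_rot": [0, 0, 0], "jaw": 0},
    {"translation": [-4.4, -1.4, 0], "delta_rot": [0, 0, 0], "jaw": 0},
    {"translation": [-4.4, -1.4, 0], "delta_rot": [0, 0, 0], "jaw": 0},
    {"translation": [-4.4, -1.4, 0], "delta_rot": [0, 0, 0], "jaw": 0},
    {"translation": [-4.4, -1.4, 0], "delta_rot": [0, 0, 0], "jaw": 0},
    {"translation": [-4.4, -1.4, 0], "delta_rot": [0, 0, 0], "jaw": 0},
    {"translation": [-4.4, -1.4, 0], "delta_rot": [0, 0, 0], "jaw": 0},
    {"translation": [-4.4, -1.4, 0], "delta_rot": [0, 0, 0], "jaw": 0},
    {"translation": [-4.4, -1.4, 0], "delta_rot": [0, 0, 0], "jaw": 0},
  ],
)

```text
clock: 7.85
position: [0.519, -0.2964, 0.2248]
orientation: [0.588, 0.809, 0.0, -0.0]
wrist_force: [0.1, -0.1, -2.5]
gripper_width: 0.137
gripper_force: 30.0
```

>>> servo_tool(
  rows=[
    {"translation": [0, 0, 0], "delta_rot": [0, 0, 0], "jaw": 0},
  ],
)

```text
clock: 7.95
position: [0.5186, -0.2997, 0.2237]
orientation: [0.591, 0.807, -0.001, -0.0]
wrist_force: [0.1, 1.1, -3.5]
gripper_width: 0.133
gripper_force: 30.0
```

```bash
python3 - <<'E'
from h import *
w=snap('wrist');a=snap('scene');b=snap('side');s=env.read_state()
np.savez('k.npz',w=w['color'],a=a['color'],b=b['color'])
print(s['position'],s['orientation'].round(3),s['wrist_force'].round(2),s['gripper_width'])
t=[.4955,-.2192,.135];print(*[proj(d,t).round(1) for d in (w,a,b)])
u,v=proj(w,t).astype(int);print(u,v)
h=s['position']-[0,0,.0467]
print('hub bottom in a,b',proj(a,h),proj(b,h))
x0,y0=max(0,u-60),max(0,v-45)
W=cv2.resize(w['color'][y0:y0+100,x0:x0+133],(800,600),interpolation=cv2.INTER_CUBIC);print(x0,y0)
cv2.imwrite('pics/k.png',W[:,:,::-1])
E
```

```text
[ 0.51930376 -0.29428734  0.22444778] [ 0.588  0.808  0.    -0.   ] [-0.21 -0.36 -2.62] 0.1303324551490591
[278.2  78.9] [230.7 148.2] [316.1 271.8]
278 78
hub bottom in a,b [198.0820378  126.29787259] [351.53677059 272.25369915]
218 33
```

View pics/k.png

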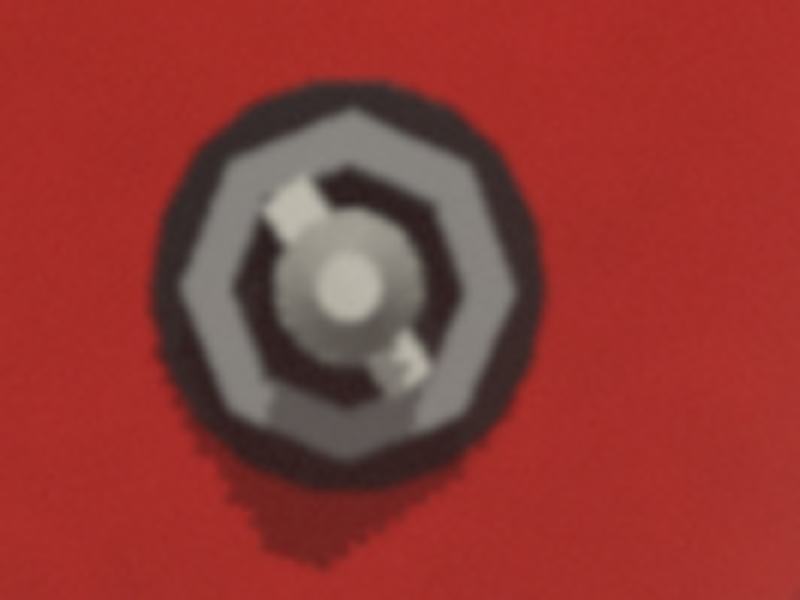

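The wrist crop shows the spindle tip disc at about (275.9,80.7) in full-image pixels. The key ends are at crop (282,193) and (413,378).

```bash
python3 - <<'E'
from h import *
from scipy.spatial.transform import Rotation as Ro
w=snap('wrist');s=env.read_state()
f=lambda x,y:(218+x/6.015,33+y/6.0)
print('tip',onz(w,*f(348,287),.135).round(4))
k1=onz(w,*f(282,193),.115);k2=onz(w,*f(413,378),.115);e=k1-k2
print(k1.round(4),k2.round(4),np.linalg.norm(e),'mid',((k1+k2)/2).round(4),'ang',np.degrees(np.arctan2(e[1],e[0])))
# flange ellipse
f1=onz(w,*f(152,290),.091);f2=onz(w,*f(545,290),.091);f3=onz(w,*f(348,80),.091);f4=onz(w,*f(348,490),.091)
print('flange',np.mean([f1,f2,f3,f4],0).round(4),np.linalg.norm(f1-f2))
R=Ro.from_quat(s['orientation']).as_matrix();print(np.degrees(np.arctan2(R[1,0],R[0,0])),R.round(3).tolist(),s['position'])
d=np.array([.4955,-.2192,0])-s['position'];print(R.T@d)
E
```

```text
tip [ 0.4948 -0.2153  0.135 ]
[ 0.4845 -0.2077  0.115 ] [ 0.5051 -0.2223  0.115 ] 0.025293670188734834 mid [ 0.4948 -0.215   0.115 ] ang 144.638169716452
flange [ 0.495  -0.2151  0.091 ] 0.049261746089412396
107.95245344773127 [[-0.308, 0.951, -0.0], [0.951, 0.308, 0.001], [0.001, -0.0, -1.0]] [ 0.51946292 -0.29376724  0.22467941]
[7.81747389e-02 2.10801519e-04 2.24730942e-01]
```

>>> servo_tool(
  rows=[
    {"translation": [2.0, 0, 0], "delta_rot": [0, 0, 0], "jaw": 0},
    {"translation": [2.0, 0, 0], "delta_rot": [0, 0, 0], "jaw": 0},
    {"translation": [2.0, 0, 0], "delta_rot": [0, 0, 0], "jaw": 0},
    {"translation": [2.0, 0.05, 0.0], "delta_rot": [0, 0, 0], "jaw": 0},
    {"translation": [0, 0, 0.4], "delta_rot": [0, 0, -7.3], "jaw": 0},
    {"translation": [0, 0, 0.4], "delta_rot": [0, 0, -7.3], "jaw": 0},
    {"translation": [0, 0, 0.4], "delta_rot": [0, 0, -7.3], "jaw": 0},
    {"translation": [0, 0, 0.4], "delta_rot": [0, 0, -7.3], "jaw": 0},
    {"translation": [0, 0, 0.4], "delta_rot": [0, 0, -7.4], "jaw": 0},
    {"translation": [0, 0, 0], "delta_rot": [0, 0, 0], "jaw": 0},
  ],
)

```text
clock: 9.15
position: [0.4953, -0.217, 0.2045]
orientation: [0.303, 0.953, 0.0, -0.0]
wrist_force: [-0.6, 0.3, -2.5]
gripper_width: 0.128
gripper_force: 30.0
```

>>> servo_tool(
  rows=[
    {"translation": [0, 0, 0], "delta_rot": [0, 0, 0], "jaw": 0},
    {"translation": [0, 0, 0], "delta_rot": [0, 0, 0], "jaw": 0},
    {"translation": [0, 0, 0], "delta_rot": [0, 0, 0], "jaw": 0},
  ],
)

```text
clock: 9.45
position: [0.4955, -0.2183, 0.2048]
orientation: [0.305, 0.952, -0.0, 0.0]
wrist_force: [0.2, -0.2, -2.5]
gripper_width: 0.137
gripper_force: 30.0
```

```bash
python3 - <<'E'
from h import *
a=snap('scene');b=snap('side');s=env.read_state();p=s['position']
print(p,s['orientation'].round(3),s['wrist_force'].round(2))
h=p-[0,0,.0467]
out=[]
for d,t in((a,(230.8,148.2)),(b,(316.2,271.8))):
    print('pred hub bottom',proj(d,h).round(1),'tube top',proj(d,h+[0,0,.054]).round(1))
    u,v=proj(d,h).astype(int);print(u-35,v-42)
    out.append(cv2.resize(d['color'][v-42:v+63,u-35:u+35],(400,600),interpolation=cv2.INTER_CUBIC))
cv2.imwrite('pics/p.png',np.hstack(out)[:,:,::-1])
E
```

```text
[ 0.49542636 -0.21843464  0.20470047] [ 0.305  0.952 -0.     0.   ] [ 0.58  0.51 -2.91]
pred hub bottom [230.1 139.7] tube top [228.1 118.6]
195 97
pred hub bottom [316.  262.3] tube top [316.4 239.6]
281 220
```

View pics/p.png

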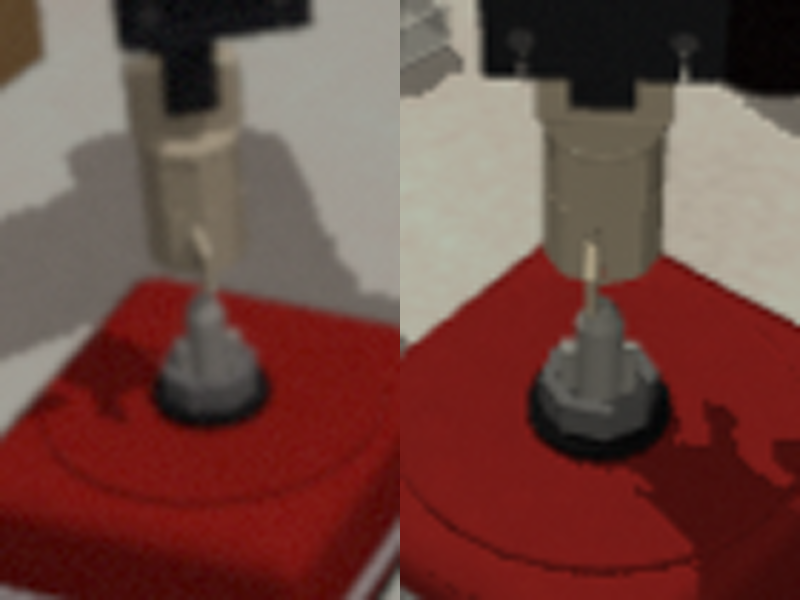

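Scene and side crops show the paddle just above the spindle tip: tip (231,149) in scene, (316,273) in side, with the bar along the key direction. I'm measuring the tube and spindle axes numerically.

```bash
python3 - <<'E'
from h import *
a=snap('scene');b=snap('side');p=env.read_state()['position'];h=p-[0,0,.0467]
def edges(d,c,v,wd=16):
    # subpixel strongest gradients left/right of c on a row (mean of Lab distance)
    r=cv2.GaussianBlur(d['color'],(0,0),.8).astype(float)[v]; g=np.linalg.norm(r[2:]-r[:-2],axis=1); g=np.r_[0,g,0]
    o=[]
    for lo,hi in((c-wd,c-4),(c+4,c+wd)):
        x=np.arange(lo,hi);i=x[np.argmax(g[lo:hi])];q=g[i-1:i+2];o.append(i+(q@[-1,0,1])/q.sum())
    return o
for n,d,rows,c in(('a',a,range(124,140,2),229),('b',b,range(245,262,2),316)):
    for v in rows:
        e=edges(d,c,v);x=sum(e)/2
        # predicted axis column at this row
        z=[proj(d,h+[0,0,k]) for k in np.linspace(0,.054,28)];u=np.interp(-v,[-q[1] for q in z][::1],[q[0] for q in z]) 
        print(n,v,np.round(e,1),round(x,2),'pred',round(u,2))
E
```

```text
a 124 [222.9 244.5] 233.7 pred 228.6
a 126 [218.9 234.9] 226.9 pred 228.8
a 128 [219.  234.9] 226.95 pred 228.99
a 130 [219.1 235. ] 227.08 pred 229.18
a 132 [219.2 235.1] 227.13 pred 229.37
a 134 [219.8 235.1] 227.46 pred 229.57
a 136 [220.  235.1] 227.55 pred 229.76
a 138 [220.1 235.1] 227.61 pred 229.95
b 245 [305.8 327.1] 316.46 pred 316.32
b 247 [305.8 327.1] 316.43 pred 316.28
b 249 [305.8 327. ] 316.39 pred 316.25
b 251 [305.8 326.9] 316.38 pred 316.21
b 253 [305.9 326.8] 316.33 pred 316.18
b 255 [305.2 326.8] 316.01 pred 316.14
b 257 [305.8 326.8] 316.31 pred 316.11
b 259 [305.8 326.8] 316.31 pred 316.07
b 261 [305.2 326.2] 315.7 pred 316.04
```

```bash
python3 - <<'E'
from h import *
a=snap('scene');b=snap('side')
for v in(128,134): print(a['color'][v-1:v+2,214:244].mean(0).round().astype(int).sum(1).tolist())
for v in(155,158): print('spindle a',v,(a['color'][v,218:246].astype(int)).tolist())
for v in(280,284): print('spindle b',v,(b['color'][v,304:330].astype(int))[:,1].tolist())
E
```

```text
[313, 313, 312, 304, 294, 258, 223, 211, 229, 259, 275, 272, 272, 278, 283, 293, 312, 320, 318, 318, 317, 307, 290, 298, 304, 304, 302, 302, 301, 304]
[311, 311, 313, 310, 308, 293, 251, 223, 222, 235, 267, 292, 296, 286, 288, 289, 299, 316, 319, 311, 313, 304, 289, 288, 303, 307, 307, 309, 308, 312]
spindle a 155 [[119, 21, 17], [119, 22, 15], [121, 25, 20], [120, 23, 16], [120, 21, 19], [118, 19, 17], [119, 26, 22], [116, 31, 28], [109, 43, 40], [93, 55, 50], [78, 68, 64], [79, 76, 72], [90, 87, 83], [96, 93, 89], [99, 94, 90], [102, 96, 91], [109, 98, 92], [120, 104, 98], [123, 92, 86], [120, 51, 47], [121, 25, 21], [123, 23, 21], [122, 22, 21], [121, 21, 21], [120, 20, 17], [120, 19, 15], [123, 27, 20], [121, 22, 18]]
spindle a 158 [[80, 11, 10], [84, 14, 12], [94, 17, 15], [99, 19, 17], [100, 14, 13], [109, 29, 26], [95, 44, 40], [84, 65, 64], [91, 86, 81], [91, 86, 82], [83, 79, 75], [78, 74, 70], [86, 83, 78], [93, 89, 85], [98, 93, 89], [97, 93, 90], [96, 93, 89], [96, 92, 88], [95, 91, 86], [95, 84, 82], [99, 76, 74], [109, 59, 58], [118, 35, 29], [120, 22, 17], [120, 22, 18], [120, 23, 15], [120, 19, 15], [119, 19, 11]]
spindle b 280 [26, 25, 27, 37, 60, 121, 135, 113, 83, 79, 83, 86, 86, 83, 77, 67, 117, 129, 96, 49, 27, 27, 27, 26, 27, 27]
spindle b 284 [26, 26, 82, 94, 89, 86, 85, 81, 74, 80, 84, 86, 87, 84, 77, 74, 83, 86, 80, 89, 93, 70, 38, 27, 26, 28]
```

>>> servo_tool(
  rows=[
    {"translation": [0.16, 0.31, 0.4], "delta_rot": [0, 0, 0], "jaw": 0},
    {"translation": [0, 0, 0.5], "delta_rot": [0, 0, 0], "jaw": 0},
    {"translation": [0, 0, 0.5], "delta_rot": [0, 0, 0], "jaw": 0},
    {"translation": [0, 0, 0.3], "delta_rot": [0, 0, 0], "jaw": 0},
    {"translation": [0, 0, 0.3], "delta_rot": [0, 0, 0], "jaw": 0},
    {"translation": [0, 0, 0.2], "delta_rot": [0, 0, 0], "jaw": 0},
    {"translation": [0, 0, 0.2], "delta_rot": [0, 0, 0], "jaw": 0},
    {"translation": [0, 0, 0.2], "delta_rot": [0, 0, 0], "jaw": 0},
  ],
)

```text
clock: 10.55
position: [0.496, -0.2153, 0.1787]
orientation: [0.305, 0.952, -0.0, 0.0]
wrist_force: [-0.0, -1.7, -0.8]
gripper_width: 0.133
gripper_force: 30.0
```

>>> servo_tool(
  rows=[
    {"translation": [0, 0, 0.15], "delta_rot": [0, 0, 0], "jaw": 0},
    {"translation": [0, 0, 0.15], "delta_rot": [0, 0, 0], "jaw": 0},
    {"translation": [0, 0, 0.15], "delta_rot": [0, 0, 0], "jaw": 0},
  ],
)

```text
clock: 10.85
position: [0.4961, -0.2159, 0.1748]
orientation: [0.305, 0.952, -0.001, 0.001]
wrist_force: [-2.4, -3.5, 6.6]
gripper_width: 0.131
gripper_force: 30.2
```

Contact on the taper, with the force pushing toward (-x,-y). I'm yielding that way.

>>> servo_tool(
  rows=[
    {"translation": [0, -0.15, -0.1], "delta_rot": [0, 0, 0], "jaw": 0},
    {"translation": [0, 0, 0], "delta_rot": [0, 0, 0], "jaw": 0},
    {"translation": [0, 0, 0.1], "delta_rot": [0, 0, 0], "jaw": 0},
  ],
)

```text
clock: 11.15
position: [0.4952, -0.2166, 0.1744]
orientation: [0.305, 0.952, -0.0, 0.001]
wrist_force: [-2.1, -2.9, 4.5]
gripper_width: 0.134
gripper_force: 30.1
```

>>> servo_tool(
  rows=[
    {"translation": [0, -0.15, 0], "delta_rot": [0, 0, 0], "jaw": 0},
    {"translation": [0, 0, 0], "delta_rot": [0, 0, 0], "jaw": 0},
    {"translation": [0, 0, 0], "delta_rot": [0, 0, 0], "jaw": 0},
  ],
)

```text
clock: 11.45
position: [0.4943, -0.2174, 0.174]
orientation: [0.305, 0.952, 0.0, 0.0]
wrist_force: [0.8, -2.2, 2.0]
gripper_width: 0.132
gripper_force: 30.0
```

>>> servo_tool(
  rows=[
    {"translation": [-0.08, -0.07, 0], "delta_rot": [0, 0, 0], "jaw": 0},
    {"translation": [0, 0, 0], "delta_rot": [0, 0, 0], "jaw": 0},
    {"translation": [0, 0, 0.1], "delta_rot": [0, 0, 0], "jaw": 0},
    {"translation": [0, 0, 0], "delta_rot": [0, 0, 0], "jaw": 0},
  ],
)

```text
clock: 11.85
position: [0.4942, -0.2183, 0.1726]
orientation: [0.305, 0.952, 0.0, -0.0]
wrist_force: [0.1, -1.1, -3.1]
gripper_width: 0.133
gripper_force: 30.0
```

>>> servo_tool(
  rows=[
    {"translation": [-0.02, -0.02, 0.15], "delta_rot": [0, 0, 0], "jaw": 0},
    {"translation": [0, 0, 0.15], "delta_rot": [0, 0, 0], "jaw": 0},
    {"translation": [0, 0, 0.15], "delta_rot": [0, 0, 0], "jaw": 0},
    {"translation": [0, 0, 0], "delta_rot": [0, 0, 0], "jaw": 0},
  ],
)

```text
clock: 12.25
position: [0.4943, -0.2187, 0.1682]
orientation: [0.305, 0.952, 0.0, -0.0]
wrist_force: [-0.7, -0.2, -3.1]
gripper_width: 0.137
gripper_force: 30.0
```

>>> servo_tool(
  rows=[
    {"translation": [0, 0, 0.15], "delta_rot": [0, 0, 0], "jaw": 0},
    {"translation": [0, 0, 0.15], "delta_rot": [0, 0, 0], "jaw": 0},
    {"translation": [0, 0, 0.15], "delta_rot": [0, 0, 0], "jaw": 0},
    {"translation": [0, 0, 0.1], "delta_rot": [0, 0, 0], "jaw": 0},
    {"translation": [0, 0, 0], "delta_rot": [0, 0, 0], "jaw": 0},
  ],
)

```text
clock: 12.75
position: [0.4944, -0.2187, 0.1628]
orientation: [0.305, 0.952, 0.0, -0.0]
wrist_force: [-0.2, -0.7, -2.7]
gripper_width: 0.135
gripper_force: 30.0
```

>>> servo_tool(
  rows=[
    {"translation": [0, 0, 0.1], "delta_rot": [0, 0, 0], "jaw": 0},
    {"translation": [0, 0, 0.1], "delta_rot": [0, 0, 0], "jaw": 0},
    {"translation": [0, 0, 0], "delta_rot": [0, 0, 0], "jaw": 0},
  ],
)

```text
clock: 13.05
position: [0.4945, -0.2188, 0.1611]
orientation: [0.305, 0.952, -0.0, 0.0]
wrist_force: [-0.4, -0.0, -0.8]
gripper_width: 0.132
gripper_force: 30.0
```

>>> servo_tool(
  rows=[
    {"translation": [0, 0, 0.08], "delta_rot": [0, 0, 0], "jaw": 0},
    {"translation": [0, 0, 0], "delta_rot": [0, 0, 0], "jaw": 0},
    {"translation": [0, 0, 0], "delta_rot": [0, 0, 0], "jaw": 0},
  ],
)

```text
clock: 13.35
position: [0.4944, -0.2189, 0.1602]
orientation: [0.305, 0.952, -0.0, -0.0]
wrist_force: [-0.7, -1.9, -2.3]
gripper_width: 0.136
gripper_force: 30.0
```

>>> servo_tool(
  rows=[
    {"translation": [0, 0, 0.1], "delta_rot": [0, 0, 0], "jaw": 0},
    {"translation": [0, 0, 0.1], "delta_rot": [0, 0, 0], "jaw": 0},
    {"translation": [0, 0, 0], "delta_rot": [0, 0, 0], "jaw": 0},
  ],
)

```text
clock: 13.65
position: [0.4943, -0.2189, 0.1581]
orientation: [0.305, 0.952, -0.0, -0.0]
wrist_force: [-1.2, -1.7, -2.7]
gripper_width: 0.135
gripper_force: 30.0
```

>>> servo_tool(
  rows=[
    {"translation": [-0.03, -0.05, 0.15], "delta_rot": [0, 0, 0], "jaw": 0},
    {"translation": [0, 0, 0.15], "delta_rot": [0, 0, 0], "jaw": 0},
    {"translation": [0, 0, 0.1], "delta_rot": [0, 0, 0], "jaw": 0},
    {"translation": [0, 0, 0], "delta_rot": [0, 0, 0], "jaw": 0},
  ],
)

```text
clock: 14.05
position: [0.4944, -0.2193, 0.154]
orientation: [0.305, 0.952, 0.0, -0.0]
wrist_force: [-0.8, -0.5, -3.0]
gripper_width: 0.131
gripper_force: 30.0
```

>>> servo_tool(
  rows=[
    {"translation": [0, 0, 0.15], "delta_rot": [0, 0, 0], "jaw": 0},
    {"translation": [0, 0, 0.15], "delta_rot": [0, 0, 0], "jaw": 0},
    {"translation": [0, 0, 0.1], "delta_rot": [0, 0, 0], "jaw": 0},
    {"translation": [0, 0, 0.1], "delta_rot": [0, 0, 0], "jaw": 0},
    {"translation": [0, 0, 0], "delta_rot": [0, 0, 0], "jaw": 0},
  ],
)

```text
clock: 14.55
position: [0.4945, -0.2194, 0.1496]
orientation: [0.305, 0.952, -0.0, 0.0]
wrist_force: [-1.1, -1.8, 2.2]
gripper_width: 0.129
gripper_force: 30.0
```

The sleeve is reached at exactly the predicted height (0.1497), so the paddle is keyed. Pushing home gently.

>>> servo_tool(
  rows=[
    {"translation": [0, 0, 0.12], "delta_rot": [0, 0, 0], "jaw": 0},
    {"translation": [0, 0, 0.12], "delta_rot": [0, 0, 0], "jaw": 0},
    {"translation": [0, 0, 0.12], "delta_rot": [0, 0, 0], "jaw": 0},
    {"translation": [0, 0, 0.12], "delta_rot": [0, 0, 0], "jaw": 0},
    {"translation": [0, 0, 0], "delta_rot": [0, 0, 0], "jaw": 0},
  ],
)

```text
clock: 15.05
position: [0.4945, -0.2195, 0.1448]
orientation: [0.305, 0.952, -0.0, 0.0]
wrist_force: [-2.1, -0.4, 2.9]
gripper_width: 0.131
gripper_force: 30.0
```

>>> servo_tool(
  rows=[
    {"translation": [0, 0, 0.12], "delta_rot": [0, 0, 0], "jaw": 0},
    {"translation": [0, 0, 0.12], "delta_rot": [0, 0, 0], "jaw": 0},
    {"translation": [0, 0, 0.12], "delta_rot": [0, 0, 0], "jaw": 0},
    {"translation": [0, 0, 0.12], "delta_rot": [0, 0, 0], "jaw": 0},
    {"translation": [0, 0, 0], "delta_rot": [0, 0, 0], "jaw": 0},
  ],
)

```text
clock: 15.55
position: [0.4945, -0.2195, 0.1399]
orientation: [0.305, 0.952, -0.0, 0.0]
wrist_force: [-2.6, -1.3, 3.9]
gripper_width: 0.138
gripper_force: 30.0
```

>>> servo_tool(
  rows=[
    {"translation": [0, 0, 0.1], "delta_rot": [0, 0, 0], "jaw": 0},
    {"translation": [0, 0, 0.1], "delta_rot": [0, 0, 0], "jaw": 0},
    {"translation": [0, 0, 0], "delta_rot": [0, 0, 0], "jaw": 0},
  ],
)

```text
clock: 15.85
position: [0.4945, -0.2195, 0.1379]
orientation: [0.305, 0.952, -0.0, 0.0]
wrist_force: [-1.7, 0.1, 5.2]
gripper_width: 0.132
gripper_force: 30.0
```

>>> servo_tool(
  rows=[
    {"translation": [0, 0, 0.06], "delta_rot": [0, 0, 0], "jaw": 0},
    {"translation": [0, 0, 0], "delta_rot": [0, 0, 0], "jaw": 0},
  ],
)

```text
clock: 16.05
position: [0.4946, -0.2196, 0.1377]
orientation: [0.305, 0.952, -0.0, 0.0]
wrist_force: [-2.3, -0.6, 7.0]
gripper_width: 0.133
gripper_force: 30.0
```

>>> servo_tool(
  rows=[
    {"translation": [0, 0, 0.1], "delta_rot": [0, 0, 0], "jaw": 0},
    {"translation": [0, 0, 0], "delta_rot": [0, 0, 0], "jaw": 0},
  ],
)

```text
clock: 16.25
position: [0.4947, -0.2197, 0.1376]
orientation: [0.305, 0.952, -0.0, 0.001]
wrist_force: [-4.5, 0.2, 15.1]
gripper_width: 0.133
gripper_force: 30.0
```

Home: it is stalled at 0.1376 and the force is rising. I'm relaxing the press, opening and retreating straight up.

>>> servo_tool(
  rows=[
    {"translation": [0, 0, -0.1], "delta_rot": [0, 0, 0], "jaw": 0},
    {"translation": [0, 0, 0], "delta_rot": [0, 0, 0], "jaw": 0.5},
    {"translation": [0, 0, 0], "delta_rot": [0, 0, 0], "jaw": 0.5},
    {"translation": [0, 0, 0], "delta_rot": [0, 0, 0], "jaw": 0.5},
    {"translation": [0, 0, 0], "delta_rot": [0, 0, 0], "jaw": 0.5},
    {"translation": [0, 0, -0.5], "delta_rot": [0, 0, 0], "jaw": 0.5},
    {"translation": [0, 0, -1], "delta_rot": [0, 0, 0], "jaw": 0.5},
    {"translation": [0, 0, -2], "delta_rot": [0, 0, 0], "jaw": 0.5},
    {"translation": [0, 0, -3], "delta_rot": [0, 0, 0], "jaw": 0.5},
    {"translation": [0, 0, -3], "delta_rot": [0, 0, 0], "jaw": 0.5},
  ],
)

```text
clock: 17.25
position: [0.4943, -0.2193, 0.2339]
orientation: [0.305, 0.952, -0.0, 0.0]
wrist_force: [0.1, 0.5, -0.6]
gripper_width: 0.503
gripper_force: 0.0
```

```bash
python3 - <<'E'
from h import *
a=snap('scene');b=snap('side');s=env.read_state();print(s['position'],s['wrist_force'].round(1),s['gripper_width'])
print(proj(a,[.4955,-.2192,.091+.084]),proj(b,[.4955,-.2192,.091+.084]))
o=[cv2.resize(d['color'][y:y+90,x:x+60],(400,600),interpolation=cv2.INTER_CUBIC) for d,x,y in((a,200,110),(b,286,225))]
cv2.imwrite('pics/f.png',np.hstack(o)[:,:,::-1])
E
```

```text
[ 0.49561151 -0.22017371  0.23670799] [-0.1  0.3 -0.6] 0.501562962794021
[229.22630987 133.15135887] [316.39908531 255.54246923]
```

View pics/f.png

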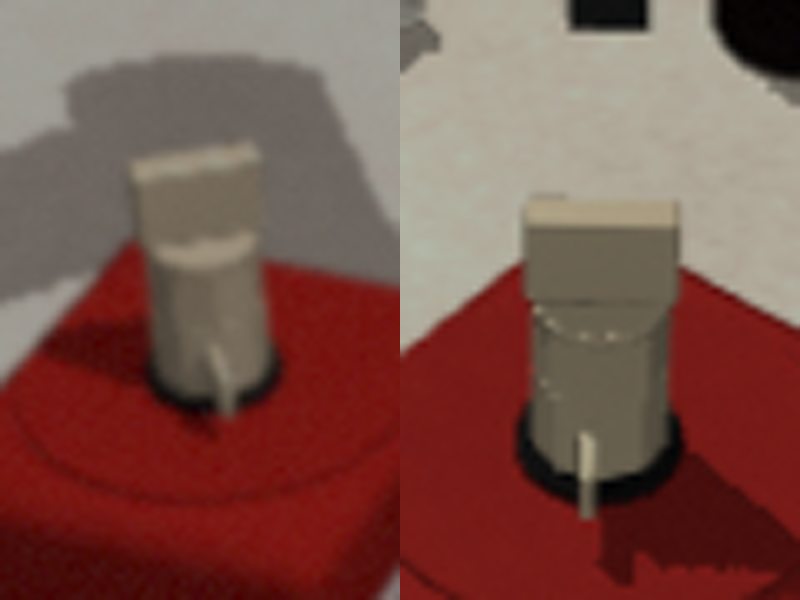

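The paddle stands upright and flush on the black flange in both views, and the gripper is clear. Handing in.

```bash
python3 -c "
from rig import env
print(env.close_job())"
```

```text
the job is handed in; nothing more can be done
None
```

The mixing paddle is keyed on the spindle and pushed fully home against the flange, let go, with the gripper clear; the job is handed in, but the hand-in call returned no verdict.

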